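Draw the long ruler out of the press-to-open box

ROBOT

A 6-joint arm with a two-finger parallel gripper is mounted at the origin on a cart in front of the work surface, level with it; the furniture and walls round the work are solid. World frame = base frame: x ahead of the robot, y to its left, z up, the work surface at z = 0. Lengths are in m, angles in rad, forces in N, time in s.
With the tool pointing down it reaches from about 0.25 to 0.8 m from the base axis. Payload 8.5 kg.
Tool frame: the origin (TCP) lies at the very end of the fingers, on their centre line; the grasp point (between the pads) lies 19 mm behind it; z points along the fingers, y is the line along which they close (so a half turn about z gives the same grasp; the last joint's range is limited). The gripper opens to 85 mm and grips with 20 to 120 N. Pads are 22 mm wide; open, the fingers measure 114 mm over their backs; the gripper's body (76 mm by 85 mm) begins 54 mm behind the grasp point. The pads swing forward as they close: fully open they stand 13 mm farther back than shut.
Start: joints at [-1.157, 0.238, -0.013, 1.319, 0, 1.571], TCP at [0.211, -0.481, 0.231] pointing down, gripper open.
Joint ranges: [-2.66, 2.66], [-1.03, 1.9], [-1.14, 1.46], [-1.82, 2.27], [-1.45, 1.34], [-3.14, 3.14]. Speed limits (rad/s): [2.22, 2.22, 2.79, 3.14, 3.14, 3.14].

INTERFACE

Orientations are given as a rotation vector (axis times angle).
In Python, from workcell import * gives the robot as it stands. Calls block until the motion is done:
- goto(position, orientation): joint-space move of the TCP to a pose.
- line_to(position, rate=0.15, orientation=None): straight line of the TCP; orientation=None keeps the orientation; rate is the mean speed in m/s.
- movej(angles): joint-space move.
- open_jaws() and gripper_close(force=None): open the fingers fully, or close them until they stop; force is the grip in N (None keeps the last).
- wait(seconds).
- solve_ik(position, orientation): joint angles nearest the present ones, or None.
- sense(): the state.
- read_camera(name): name is "scene" or "top" or "wrist"; returns (picture, depth): 480x640x3 uint8, red, green, blue; 480x640 float32, m along the optical axis (not along the pixel's ray), 0 where there is no reading.
- calibration(name): a dict with "fx", "fy", "cx", "cy" (pixels), "rvec" (rotation vector, rad) and "tvec" (3), from world to camera coordinates, as OpenCV has them; the wrist camera has in their place "T_tool_cam" (4x4, takes a point from camera to tool coordinates, whose origin is the TCP and whose axes are the flange's). Camera axes: x right, y down, z forward; pixel columns grow to the right and rows downward; lengths in m; the calibration is good to about 2 mm. A picture is of the moment at which its call begins: read the wrist's pose just before it. calibration takes no time and is no camera call.
A pose or a line that the arm cannot do raises Unreachable and nothing moves.
- job_done(): hands the job in; it is judged then, once.
Trained networks look in the newest picture that a camera, given by its name, has taken for a name from the list of things; names that differ only in an ending like _2 or _b are one class to them, and where a whole thing is asked for, a point or a joint stands for the part that bears it (a point fixed in the world has none). Each returns a list of dicts, best first, with "conf" (0 to 1); they miss things now and then, are a little off and sometimes report something else, mostly with a low value. They report only what shows in the picture. A call takes as long as a camera call.
- spot_in(label, camera): "position" ([x, y, z] in m, in the coordinates of the camera as it stood for that picture, good to about 4 mm: the middle of the surface that is visible of it).
The state is a dict: "clock": time; "joints": joint angles; "qd": joint speeds; "joint_torque": joint torques, N m; "eef_pos": TCP position; "eef_rot": TCP orientation; "wrist_force": force on the tool from outside, world axes, zero at the start; "ft_torque": the same for the moment, N m; "gripper_width": opening from 0.0 (shut) to 1.0 (fully open); "gripper_force": force on a finger pad.
Only numpy, scipy, OpenCV 4.12 (cv2) and the standard library are available. Lean on these libraries where they do the work, as an engineer would, in place of code of your own. Each camera call takes 0.05 s, during which the arm holds its last target. There are 200 camera calls.

TASK

Press the red pedal of the ruler box right down to its stop and keep it down until the grey shutter has sprung open. Then take the yellow ruler, which is longer than the opening, out through it: draw it to the right under the long cover, tilt its left end up through the opening and slide it out diagonally to the left. Finish holding the ruler still in the gripper, the whole of it at least 5 cm above the box; do not let go or put it down, and leave the other things on the desk where they are.

Things in the scene. Friction and masses are not known exactly. Their poses are not given: they have to be found in the camera images.
- ruler_box: Light wooden box fixed on the desk, its length across it. Origin at desk level straight below the centre of the opening; +x along its length to the left (short-cover) end, +y towards the robot (pedal side). Outside x -222 to +89, y -85 to +85 mm; walls and floor 4 mm; floor surface z 4, cover underside z 54, cover top z 58 mm. Guides, stud and hook beside the opening rise to z 74 mm at most.
- opening (a point): Centre of the opening in the cover, at the cover's top (box frame 0, 0, 58 mm), axes as the box. The opening spans 120 mm along x (-60 to +60) and 140 mm along y (-70 to +70). To its right (-x) is the long cover, with room beneath to x = -218 mm; to its left (+x) the short cover, with room to x = +85 mm.
- shutter (a joint): Grey shutter on the cover (top at 62 mm) that closes the opening. 0 = closed, 0.128 m = fully open, slid right (-x) over the long cover. A spring (4 N) opens it in about 1 s once the pedal's hook frees its stud (from about 0.35 rad of pedal); if the pedal is let go before the stud has left, the hook catches it again. It stays open afterwards.
- pedal (a joint): Hinge of the red pedal: 0 = up, 0.5 rad = pressed down to its stop. It springs back when let go. About 8 N straight down at its pad takes it to the stop.
- pedal_pad (a point): Middle of the red pedal's top face, where to press down; moves with the pedal. At rest at box frame (40, 123, 69) mm; it sinks about 17 mm to the stop. The pedal is 44 mm along the box's x and 46 mm along y (97 to 143 mm); its hinge runs along x at y = 89, z = 66 mm.
- ruler_centre (a point): Centre (half-way up) of the yellow bar ruler, 240 mm long (its x), 16 mm wide (y), 16 mm high (z), about 80 g. It lies flat on the box's floor, roughly along the box, its left end under the short cover and its right half under the long cover. Its x axis points to its left end.
- ruler_left_end (a point): Centre of the ruler's left end face, 120 mm along the ruler's +x from ruler_centre.
- ruler_right_end (a point): Centre of the ruler's right end face, 120 mm along the ruler's -x from ruler_centre.
- mug: dark green mug, 86x116x94 mm (x, y, z), origin at the centre of its underside; a bystander
- handle_jar: clear jar with a handle and grey lid, 67x98x101 mm, origin at the centre of its underside; a bystander
- usb_hub: black four-port hub, 34x92x14 mm, origin at the centre of its underside; a bystander
- toy_car: white toy car, 34x77x28 mm, origin at the centre of its underside; a bystander
- earbud_case: white rounded earbud case, 47x60x24 mm, origin at the centre of its underside; a bystander
- eraser_b: eraser in a dark blue card sleeve, 19x46x12 mm, origin at the centre of its underside; a bystander
- mouse: black computer mouse, 120x66x39 mm, origin at the centre of its underside; a bystander
- ruler: The yellow ruler itself; origin at the centre of its underside, axes as for ruler_centre.

How it is judged:
On the way, in this order (a step that is already met when the one before it is completed fails the run):
1. the pedal is pressed down to its stop (value of joint pedal above 0.46 rad), for 0.1 s.
2. with the shutter open, the ruler passes tilted through the opening: its left end above the cover while its right end is still under the cover (value of joint shutter above 0.115 m and height (world z) of ruler_left_end above 0.062 m and height (world z) of ruler_right_end below 0.052 m and x of ruler_right_end in the frame of ruler_box below -0.06 m), for 0.1 s.
At the end, for the whole second after the job is handed in: Both ends of the ruler are more than 110 mm above the desk (over 50 mm above the box's cover), the fingers hold it (more than 1 N), it touches neither the box nor its shutter or pedal nor any other listed thing, and it is still (under 0.03 m/s and 0.2 rad/s) (height (world z) of each of ruler_left_end, ruler_right_end above 0.11 m and contact force between the fingers and ruler above 1 N and contact force between ruler and ruler_box below 0.05 N and linear speed of ruler below 0.03 m/s and angular speed of ruler below 0.2 rad/s and contact force between ruler and mug below 0.05 N and contact force between ruler and handle_jar below 0.05 N and contact force between ruler and usb_hub below 0.05 N and contact force between ruler and toy_car below 0.05 N and contact force between ruler and earbud_case below 0.05 N and contact force between ruler and eraser_b below 0.05 N and contact force between ruler and mouse below 0.05 N); the arm keeps its last pose, push and grip.
It fails at once if one of the other listed things on the desk is moved more than 3 cm (distance of any of mug, handle_jar, usb_hub, toy_car, earbud_case, eraser_b, mouse from where it was at the start of the episode above 0.03 m).
It also fails if it takes over 58 s, if anything falls off the work surface, if the arm or the gripper's body presses on something with over 40 N, if the wrist force passes 120 N, or if a joint passes its speed limit or range.

## Working session

There is one attempt and no reset: what is moved stays moved. The work goes in short steps, each a Python script; the robot and the scene stay as the last script left them, time stands still between calls to the robot, and variables do not carry over. Pictures are saved under pics/ and viewed, at most 10 in all, crops included, and the job is handed in when it is done.

```bash
mkdir -p pics; ls; cat > h.py <<'E'
from workcell import *
import numpy as np, cv2
from scipy.spatial.transform import Rotation as R
def cam2world(name,p,st=None):
    c=calibration(name); p=np.asarray(p,float)
    if 'T_tool_cam' in c:
        T=np.array(c['T_tool_cam']); p=p@T[:3,:3].T+T[:3,3]
        st=st or sense(); return R.from_rotvec(st['eef_rot']).apply(p)+st['eef_pos']
    r=R.from_rotvec(np.ravel(c['rvec'])); return r.inv().apply(p-np.ravel(c['tvec']))
def cloud(name,d,st=None):
    c=calibration(name); v,u=np.mgrid[:480,:640]
    P=np.stack([(u-c['cx'])/c['fx']*d,(v-c['cy'])/c['fy']*d,d],-1).reshape(-1,3)
    return cam2world(name,P,st).reshape(480,640,3)
def save(n,im): cv2.imwrite('pics/'+n,cv2.cvtColor(im,cv2.COLOR_RGB2BGR))
E
python3 - <<'E'
from h import *
s=sense(); print({k:np.round(v,3) for k,v in s.items()})
for n in('top','scene'):
    im,d=read_camera(n); save(n+'0.png',im)
    np.savez(n+'0.npz',im=im,P=cloud(n,d))
    for l in ['ruler_box','pedal_pad','shutter','mug','handle_jar','usb_hub','toy_car','earbud_case','eraser_b','mouse']:
        r=spot_in(l,n)
        print(n,l,[(round(q['conf'],2),cam2world(n,q['position']).round(3)) for q in r[:2]])
E
```

```text
pics
{'clock': np.float64(0.0), 'joints': array([-1.157,  0.239, -0.014,  1.319, -0.   ,  1.571]), 'qd': array([ 0.001,  0.003,  0.001,  0.001,  0.004, -0.001]), 'joint_torque': array([ 2.0000e-03, -5.3878e+01,  3.4644e+01,  1.8000e-02,  0.0000e+00,
       -0.0000e+00]), 'eef_pos': array([ 0.211, -0.48 ,  0.231]), 'eef_rot': array([-3.073, -0.645,  0.   ]), 'wrist_force': array([0.667, 0.284, 0.403]), 'ft_torque': array([-0.056, -0.059, -0.038]), 'gripper_force': np.float64(0.0), 'gripper_width': np.float64(0.995)}
top ruler_box [(0.77, array([ 0.556, -0.03 ,  0.058]))]
top pedal_pad [(0.79, array([0.466, 0.088, 0.068]))]
top shutter [(0.93, array([0.576, 0.033, 0.058]))]
top mug [(0.62, array([0.596, 0.386, 0.034]))]
top handle_jar [(0.82, array([0.668, 0.262, 0.097]))]
top usb_hub [(0.79, array([0.469, 0.394, 0.011])), (0.74, array([0.665, 0.263, 0.097]))]
top toy_car [(0.55, array([0.519, 0.293, 0.014]))]
top earbud_case [(0.6, array([ 0.382, -0.263,  0.031]))]
top eraser_b []
top mouse [(0.77, array([ 0.467, -0.349,  0.031]))]
scene ruler_box [(0.55, array([ 0.547, -0.003,  0.058]))]
scene pedal_pad [(0.82, array([0.467, 0.089, 0.064]))]
scene shutter [(0.84, array([0.574, 0.032, 0.062])), (0.31, array([0.58 , 0.383, 0.055]))]
scene mug [(0.68, array([0.579, 0.385, 0.054]))]
scene handle_jar [(0.79, array([0.653, 0.279, 0.065]))]
scene usb_hub [(0.63, array([0.464, 0.4  , 0.013]))]
scene toy_car [(0.72, array([0.511, 0.297, 0.015])), (0.27, array([0.656, 0.28 , 0.066]))]
scene earbud_case [(0.27, array([0.654, 0.276, 0.064])), (0.25, array([0.462, 0.395, 0.015]))]
scene eraser_b [(0.46, array([0.369, 0.309, 0.009]))]
scene mouse [(0.31, array([0.652, 0.277, 0.066]))]
```

View pics/top0.png

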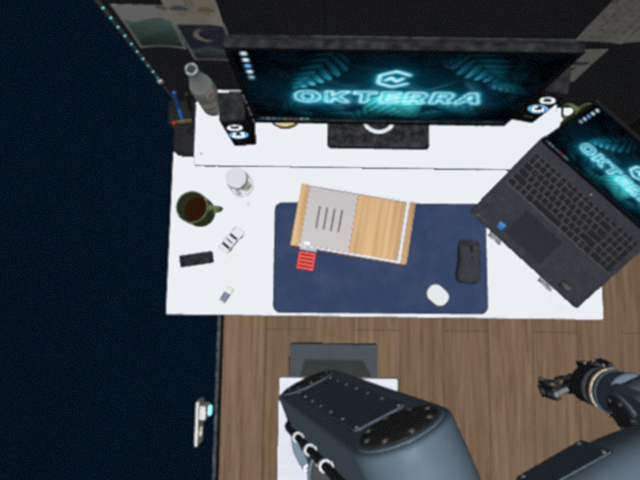

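```bash
python3 - <<'E'
from h import *
z=np.load('top0.npz'); P=z['P']; im=z['im'].astype(int)
m=(abs(P[...,2]-.058)<.008)&(P[...,0]>.35)&(P[...,0]<.75)&(P[...,1]>-.3)&(P[...,1]<.22)
n,l,s,c=cv2.connectedComponentsWithStats(m.astype(np.uint8)); k=1+np.argmax(s[1:,4])
Q=P[l==k]; print(len(Q),np.median(Q[:,2]))
r=(im[...,0]>120)&(im[...,1]<80)&(im[...,2]<80)&(P[...,2]>.05)&(P[...,0]<.6); A=P[r]
print('red',A.mean(0),cv2.minAreaRect((A[:,:2]*1000).astype(np.float32)))
print('box',cv2.minAreaRect((Q[:,:2]*1000).astype(np.float32)))
q=m&(abs(P[...,2]-.058)<.002)&(im[...,0]-im[...,2]>40)
vv,uu=np.where(q); print(uu.min(),uu.max(),vv.min(),vv.max())
print(cv2.minAreaRect((P[q&(l==k)][:,:2]*1000).astype(np.float32)))
E
```

```text
6855 0.06026163356880366
red [0.46290168 0.08796484 0.08140964] ((431.9410400390625, 80.114990234375), (108.50606536865234, 52.68692398071289), 14.198698997497559)
box ((565.5650634765625, -35.43135070800781), (311.21856689453125, 170.83547973632812), 80.86597442626953)
291 414 184 263
((564.3160400390625, -34.80564880371094), (310.35906982421875, 166.67526245117188), 81.0047378540039)
```

The top view shows the box centred near pixel (353,225). The grey shutter is closed on its left half and the red pedal is at (306,260). From the fit, the box origin is about (0.575, 0.031), with its +x axis along (0.156, 0.988). Next I press the pedal.

```bash
cat >> h.py <<'E'
O=np.array([.5753,.0307,0]); BX=np.array([.156,.988,0])/np.hypot(.156,.988); BY=np.array([-BX[1],BX[0],0])
def bw(x,y,z): return O+BX*x+BY*y+np.array([0,0,z])
def ori(tilt=0,flip=1,yaw=0):
    # tilt>0: ruler's left end up (tool back leans to -x); flip picks the half turn; yaw about world z
    M=np.column_stack([flip*BX,-flip*BY,[0,0,-1]])
    return (R.from_rotvec([0,0,yaw])*R.from_rotvec(-tilt*BY)*R.from_matrix(M)).as_rotvec()
E
python3 - <<'E'
from h import *
for f in(1,-1):
    for p in(bw(.04,.123,.15),bw(0,0,.2)): print(f,np.round(solve_ik(p,ori(0,f)),2) if solve_ik(p,ori(0,f)) is not None else None)
fl=1 if solve_ik(bw(0,0,.2),ori(0,1)) is not None and abs(solve_ik(bw(0,0,.2),ori(0,1))[5]-1.57)<1.6 else -1
print('flip',fl)
gripper_close(60)
goto(bw(.04,.125,.14),ori(0,fl)); line_to(bw(.04,.125,.075),rate=.1)
f0=np.array(sense()['wrist_force'])
for z in np.arange(.068,.043,-.002):
    line_to(bw(.04,.123,z),rate=.05); s=sense(); f=(np.array(s['wrist_force'])-f0)
    print(round(z,3),s['eef_pos'].round(4) if hasattr(s['eef_pos'],'round') else s['eef_pos'],f.round(1))
    if f[2]>16: break
wait(1.8); print(sense()['wrist_force'],sense()['clock'])
im,d=read_camera('top'); save('top1.png',im[150:300,230:450].repeat(3,0).repeat(3,1))
for q in spot_in('shutter','top')[:2]: print(q['conf'],cam2world('top',q['position']))
E
```

```text
1 [ 0.19  0.19 -0.3   1.09  0.    1.92]
1 [0.05 0.34 0.05 1.28 0.   1.78]
-1 [ 0.19  0.19 -0.3   1.09  0.   -1.22]
-1 [ 0.05  0.34  0.05  1.28  0.   -1.36]
flip 1
0.068 [0.4607 0.0895 0.0682] [1.2 0.2 2.6]
0.066 [0.4606 0.0895 0.0663] [1.7 0.5 4.4]
0.064 [0.4605 0.0895 0.0643] [2.2 1.4 5.2]
0.062 [0.4607 0.0895 0.0624] [1.  0.4 6.7]
0.06 [0.4608 0.0895 0.0605] [2.1 1.4 7.5]
0.058 [0.4608 0.0895 0.0586] [0.6 0.8 8.7]
0.056 [0.4609 0.0895 0.0567] [ 0.8  0.1 10. ]
0.054 [0.461  0.0895 0.0549] [ 1.3  0.6 11. ]
0.052 [0.4614 0.0895 0.0541] [-3.4 -0.7 28.2]
[-3.244551   -0.76194937 27.46086053] 9.0
0.7 [ 0.55798333 -0.09371328  0.06174039]
```

```bash
python3 - <<'E'
from h import *
line_to(bw(.04,.125,.16),rate=.15); open_jaws()
goto(bw(-.0,.0,.27),ori(0,1)); wait(.3)
st=sense(); im,d=read_camera('wrist'); save('w1.png',im); np.savez('w1.npz',im=im,P=cloud('wrist',d,st))
for l in('ruler','ruler_box','shutter','pedal_pad'):
    for q in spot_in(l,'wrist')[:2]: print(l,q['conf'],cam2world('wrist',q['position'],st).round(4))
P=cloud('wrist',d,st); B=im.astype(int)
m=(B[...,0]>120)&(B[...,1]>100)&(B[...,2]<90)&(B[...,0]-B[...,2]>90)&(P[...,2]<.03)&(P[...,2]>.012)
n,l,s,c=cv2.connectedComponentsWithStats(m.astype(np.uint8)); k=1+np.argmax(s[1:,4]); print(s[k])
Q=P[l==k]; print(np.median(Q,0),cv2.minAreaRect((Q[:,:2]*1000).astype(np.float32)))
L=np.stack([(Q-O)@BX,(Q-O)@BY,Q[:,2]],1); print('box frame',L.min(0),L.max(0),np.polyfit(L[:,0],L[:,1],1))
E
```

```text
ruler 0.79 [0.5658 0.0286 0.0191]
ruler_box 0.9 [ 0.56   -0.0149  0.0585]
shutter 0.94 [ 0.554  -0.0913  0.0613]
pedal_pad 0.67 [0.4675 0.0903 0.0755]
pedal_pad 0.33 [0.5658 0.0326 0.0217]
[309 188  16  79 353]
[ 0.56039269 -0.02306958  0.02110121] ((563.8726806640625, -0.8122482299804688), (80.8282699584961, 15.190631866455078), 81.20195007324219)
box frame [-0.07334344 -0.00134268  0.01825446] [0.00752527 0.01389882 0.02338822] [-0.06743196  0.00246977]
```

View pics/w1.png

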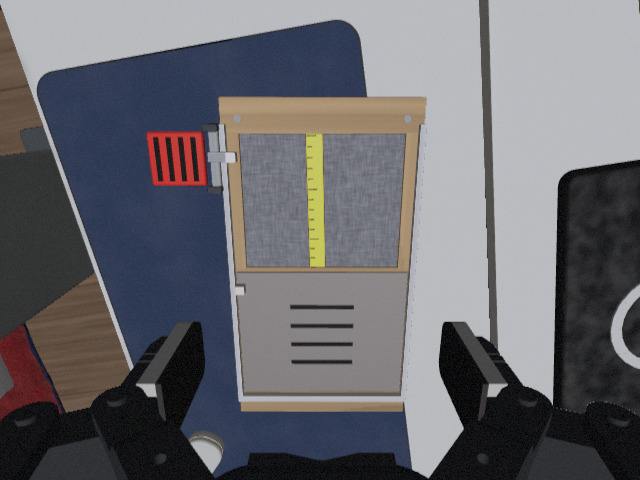

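The shutter is open. The ruler shows at columns 307–325, rows 134–267, and the hook is at (225,157). I'll refit the ruler over its whole visible length.

```bash
python3 - <<'E'
from h import *
z=np.load('w1.npz'); P=z['P']; im=z['im']
H=cv2.cvtColor(im,cv2.COLOR_RGB2HSV)
m=np.zeros((480,640),bool); m[130:272,290:345]=True
m&=(H[...,0]>22)&(H[...,0]<38)&(H[...,1]>120)
B=lambda Q: np.stack([(Q-O)@BX,(Q-O)@BY,Q[:,2]],1)
L=B(P[m]); print(len(L),L.min(0),L.max(0),np.median(L,0),np.polyfit(L[:,0],L[:,1],1))
for lo in np.arange(-.06,.06,.03):
    k=(L[:,0]>lo)&(L[:,0]<lo+.03); print(lo,k.sum(),L[k,1].min(),L[k,1].max(),np.median(L[k,2]))
# opening edges: grey floor region
f=(P[...,2]<.012)&(P[...,2]>-.005); f[:, :235]=0; f[:,415:]=0; f[:125]=0; f[275:]=0
F=B(P[f]); print('floor',len(F),np.percentile(F,[1,99],axis=0),np.median(F[:,2]))
print('floor rect',cv2.minAreaRect((P[f][:,:2]*1000).astype(np.float32)))
c=(P[...,2]>.05)&(P[...,2]<.066); c[:,:200]=0;c[:,440:]=0;c[:90]=0;c[420:]=0
C=B(P[c]); print('cover',C.min(0),C.max(0),cv2.minAreaRect((P[c][:,:2]*1000).astype(np.float32)))
r=(im[...,0]>150)&(im[...,1]<80)&(im[...,2]<80); r[:, :140]=0; r[200:]=0; print('red',np.median(B(P[r]),0))
E
```

```text
2116 [-0.0733434  -0.00134179  0.01825422] [0.08003733 0.01594697 0.41320411] [-0.00295385  0.00684381  0.02111432] [0.01795385 0.00724127]
-0.06 452 -0.001295125233988205 0.013899699108423723 0.02111219004251097
-0.03 470 -0.00021392279923059348 0.014654493000096198 0.021129813952302137
0.0 497 -0.00014314047312036308 0.01536045891973998 0.02110268885393088
0.03 503 0.000866877070010402 0.015946967783021935 0.02106157134401021
floor 18808 [[-0.07839885 -0.07724858  0.00373478]
 [ 0.05604529  0.07926964  0.007363  ]] 0.005552041621549597
floor rect ((572.4796142578125, 19.21774673461914), (137.6221923828125, 159.8209228515625), 81.07508087158203)
cover [-0.2220609  -0.08430075  0.0538911 ] [0.08909245 0.09888154 0.06599974] ((557.9056396484375, -33.835174560546875), (311.0865783691406, 183.18882751464844), 81.1046371459961)
red [0.04206202 0.12044479 0.07005391]
```

```bash
python3 - <<'E'
from h import *
o=ori(0,1,.02); gx,gy=.040,.005
goto(bw(gx,gy,.12),o); line_to(bw(gx,gy,.03),rate=.1); line_to(bw(gx,gy,.008),rate=.05)
s=sense(); print('f',s['wrist_force'],s['eef_pos'])
gripper_close(100); wait(.2)
s=sense(); print(s['gripper_width'],s['gripper_force'],s['wrist_force'],s['eef_pos'],s['clock'])
f0=np.array(s['wrist_force'])
for d in np.arange(.005,.07,.005):
    line_to(bw(gx-d,gy,.009),rate=.05); s=sense(); f=np.array(s['wrist_force'])-f0
    print(round(d,3),round((np.array(s['eef_pos'])-O)@BX,4),f.round(1),round(f@BX,1),s['gripper_force'])
    if f@BX>12: break
im,d=read_camera('top'); save('top2.png',im[150:300,230:450].repeat(3,0).repeat(3,1)); print(s['clock'])
E
```

```text
f [-0.6451349   0.40138493 44.28834585] [0.58010878 0.07180327 0.01232969]
0.15238252581556225 99.10325288772583 [-0.14143685  0.16755898 -0.21813897] [0.57644136 0.07095745 0.00777279] 15.1833
0.005 0.0346 [ 0.1  0.1 -0.1] 0.1 99.07333731651306
0.01 0.0296 [-0.  -0.3 -0.7] -0.3 99.07423496246338
0.015 0.0247 [-0.3 -0.8 -0.3] -0.8 99.0739631652832
0.02 0.0197 [ 0.2  0.  -0.2] 0.0 99.07404899597168
0.025 0.0147 [-0.4  0.  -0.5] -0.0 99.074227809906
0.03 0.0097 [ 0.6 -0.6 -0.1] -0.5 99.07389521598816
0.035 0.0047 [-0.6 -0.5  0.4] -0.6 99.07409191131592
0.04 -0.0003 [-0.1  0.5 -0.9] 0.5 99.07444953918457
0.045 -0.0053 [-0.6  0.2  0.2] 0.1 99.07416701316833
0.05 -0.0103 [ 0.1 -0.2 -0.4] -0.2 99.07422065734863
0.055 -0.0144 [1.  3.4 0.2] 3.5 99.14127588272095
0.06 -0.0146 [ 2.8 28.9  0.5] 29.0 99.230135679245
18.1833
```

The ruler is gripped and its right end is against the end wall, so the grasp point is 203 mm from the right end. Now I tilt it and slide it out.

```bash
cat > path.py <<'E'
from h import *
from scipy.optimize import brentq
SG,Hh,gy=.2035,.0038,.005
def pose(xr,zr,th):
    p=np.array([xr,zr])+SG*np.array([np.cos(th),np.sin(th)])+Hh*np.array([-np.sin(th),np.cos(th)])
    return bw(p[0],gy,p[1]),ori(th,1,.02)
def thmax(xr,zr=.006,m=.004):
    return min(.5,brentq(lambda t:(-.06-xr)*np.tan(t)+.016/np.cos(t)+zr-.054+m,0,1.3))
W=[(-.212,.006,0.)]+[(x,.006,thmax(x)) for x in(-.212,-.195,-.18,-.165,-.145,-.12,-.095)]
x,z,t=W[-1]; W+=[(x+.16*np.cos(t),z+.16*np.sin(t),t)]
E
python3 - <<'E'
from path import *
q=None
for w in W+[(.0,.2,.2)]:
    p,o=pose(*w); j=solve_ik(p,o); print(np.round(w,3),p.round(3),None if j is None else np.round(j,2))
for w in W[:5]:
    p,o=pose(*w); line_to(p,rate=.08,orientation=o); s=sense()
    print(np.round(w,3),np.round(s['wrist_force'],1),np.round(s['ft_torque'],2),round(s['gripper_force']),round(s['clock'],2))
for n in('scene','top'):
    im,d=read_camera(n); save(n+'3.png',im); np.savez(n+'3.npz',im=im,P=cloud(n,d))
st=sense(); im,d=read_camera('wrist'); save('w3.png',im)
E
```

```text
[-0.212  0.006  0.   ] [0.569 0.023 0.01 ] [ 0.04  0.47 -0.27  0.83  0.    1.75]
[-0.212  0.006  0.18 ] [0.568 0.019 0.046] [-0.06  0.43 -0.25  0.88  0.18  1.65]
[-0.195  0.006  0.202] [0.571 0.035 0.051] [-0.05  0.42 -0.25  0.88  0.2   1.66]
[-0.18   0.006  0.226] [0.573 0.049 0.055] [-0.03  0.42 -0.24  0.88  0.22  1.68]
[-0.165  0.006  0.256] [0.575 0.062 0.061] [-0.03  0.42 -0.24  0.89  0.25  1.68]
[-0.145  0.006  0.31 ] [0.578 0.079 0.072] [-0.02  0.41 -0.23  0.89  0.31  1.69]
[-0.12   0.006  0.416] [0.58  0.095 0.092] [-0.05  0.4  -0.22  0.91  0.41  1.67]
[-0.095  0.006  0.5  ] [0.583 0.112 0.107] [-0.06  0.4  -0.22  0.91  0.5   1.66]
[0.045 0.083 0.5  ] [0.605 0.251 0.184] [ 0.18  0.36 -0.07  0.98  0.47  1.93]
[0.  0.2 0.2] [0.601 0.228 0.244] [0.28 0.38 0.2  1.32 0.18 1.99]
[-0.212  0.006  0.   ] [ 0.4 -0.2 -0.5] [ 0.06 -0.03 -0.03] 99 18.52
[-0.212  0.006  0.18 ] [ 0.5  0.3 -1.2] [-0.14  0.05  0.02] 99 19.13
[-0.195  0.006  0.202] [-0.9  0.4 -0.5] [-0.16 -0.05  0.02] 99 19.49
[-0.18   0.006  0.226] [0.5 0.3 0. ] [-0.12 -0.01  0.  ] 99 19.82
[-0.165  0.006  0.256] [ 0.1 -0.1 -1.2] [-0.19 -0.02  0.02] 99 20.16
```

View pics/scene3.png

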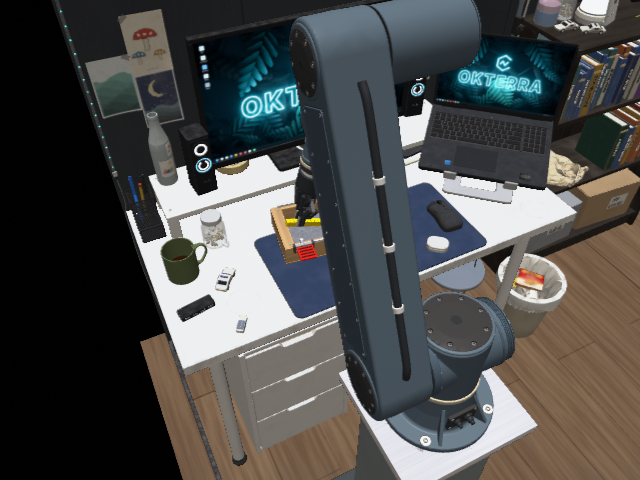

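View pics/w3.png

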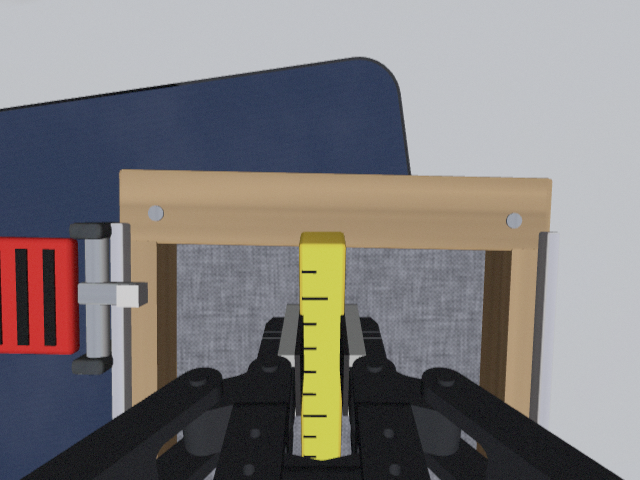

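The wrist view shows the ruler's left end at (322,235), above the short cover's edge, held straight between the pads. The forces are about zero, so I'll continue.

```bash
python3 - <<'E'
from path import *
def go(w,r):
    p,o=pose(*w); line_to(p,rate=r,orientation=o); s=sense()
    print(np.round(w,3),np.round(s['wrist_force'],1),np.round(s['ft_torque'],2),round(s['gripper_force']),round(s['clock'],2))
for w in W[5:]: go(w,.08)
x,z,t=W[-1]; go((x,z+.10,t),.1); go((x-.03,z+.14,.15),.1); wait(.5)
st=sense(); im,d=read_camera('wrist'); save('w4.png',im)
im,d=read_camera('top'); P=cloud('top',d); save('t4.png',im[130:310,160:440].repeat(2,0).repeat(2,1))
H=cv2.cvtColor(im,cv2.COLOR_RGB2HSV); m=(H[...,0]>22)&(H[...,0]<38)&(H[...,1]>130)&(P[...,2]>.1)&(P[...,2]<.4)
print(m.sum(),np.percentile(P[m],[2,98],axis=0) if m.any() else '')
for l in('ruler','handle_jar','mug','usb_hub','toy_car','earbud_case','mouse'):
    print(l,[(round(q['conf'],2),cam2world('top',q['position']).round(3)) for q in spot_in(l,'top')[:1]])
E
```

```text
[-0.145  0.006  0.31 ] [-0.1 -0.5 -1. ] [-0.26  0.04 -0.01] 99 20.71
[-0.12   0.006  0.416] [-0.  -0.4 -0.1] [-0.44  0.02  0.02] 99 21.18
[-0.095  0.006  0.5  ] [ 0.5  0.1 -0.7] [-0.51  0.08 -0.01] 99 21.62
[0.045 0.083 0.5  ] [ 1.  -0.2 -0.8] [-0.4   0.05 -0.02] 99 23.77
[0.045 0.183 0.5  ] [-0.7 -0.3 -0.3] [-0.46  0.1   0.02] 99 24.92
[0.015 0.223 0.15 ] [-0.6  0.5 -0.8] [-0.12 -0.   -0.02] 99 25.42
357 [[0.57118699 0.04510064 0.23235154]
 [0.59650946 0.15618426 0.25785362]]
ruler [(0.66, array([0.587, 0.103, 0.245]))]
handle_jar []
mug [(0.73, array([0.463, 0.419, 0.01 ]))]
usb_hub [(0.59, array([0.464, 0.421, 0.01 ]))]
toy_car []
earbud_case [(0.61, array([ 0.382, -0.264,  0.029]))]
mouse [(0.92, array([ 0.467, -0.349,  0.031]))]
```

View pics/w4.png

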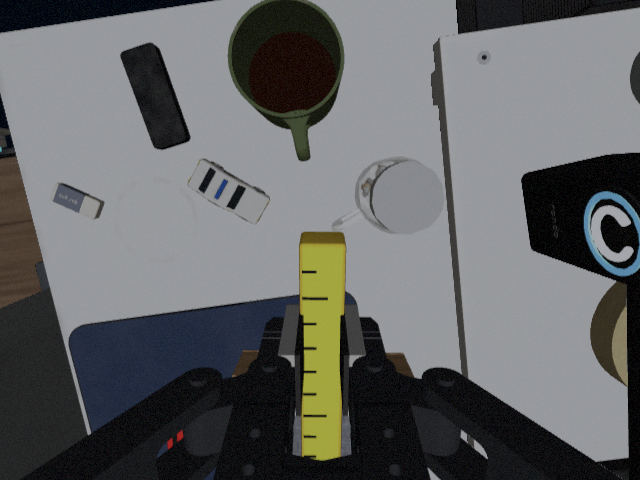

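View pics/t4.png

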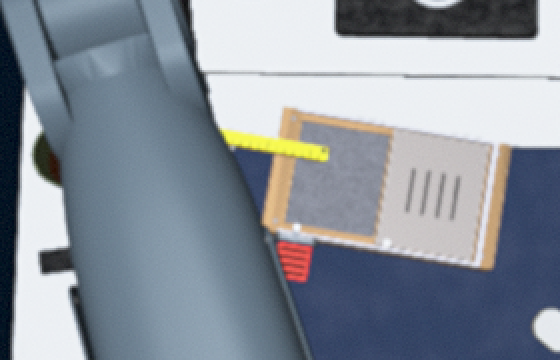

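The wrist view shows the ruler straight in the pads, with its left end at (322,235). In the top crop its right end is at (325,153), clear above the box at z ≈ 0.23. The shutter is open and the other things stand where they were.

```bash
python3 - <<'E'
from h import *
wait(.5); s=sense(); print(s['gripper_force'],np.abs(s['qd']).max()); print(job_done())
E
```

```text
99.09431219100952 0.0014589577132229563
the job is handed in; nothing more can be done
None
```

The job is handed in: the pedal was pressed to its stop, the shutter opened, and the ruler came out tilted through the opening and is held still about 0.23 m above the desk; the verdict wasn't shown, and the one doubt is a brief 44 N wrist force as the open fingers went down to the ruler, above the 40 N limit if it bore on the gripper's body.

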